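# Hold the countertop bin half open

### The job

Unlock the green countertop bin: twist its red spring-return knob clockwise to its stop and let it go so that it springs home. Then press down the red paddle at the bin's front and keep it pressed so that the flap stands still about half open (45 degrees) for me to scrape peel in; open the flap only by the paddle. Finish while still holding the paddle there, and leave the other kitchen things where they are.

Things in the scene. Friction and masses are not known exactly. Their poses are not given: they have to be found in the camera images.
- bin: Green countertop bin, fixed, 200 mm (x, front to back) by 240 mm (y) by 170 mm high, with a white top deck; origin at the centre of its underside on the table. Its own x axis points from its front (paddle side, towards the robot) to its back, y to its left seen from the robot, z up. Its flap closes the rear part of the top.
- knob_grip (a point): Centre of the red bar grip of the knob on the right of the bin's front deck; the bar is 46 mm long (along the bin's x axis when at rest), 14 mm thick, 30 mm high, its underside 38 mm and its top 68 mm above the deck, standing free. The knob turns about the vertical through this point. A steel finger under the knob, below 20 mm above the deck, pushes the yellow bolt.
- knob (a joint): Turn of the knob, rad: 0 at rest, grows clockwise seen from above, stop at 1.0. A spring turns it back (0.04 N m at rest, 0.12 N m at the stop); let go, it returns to 0 within about a second.
- bolt (a joint): Travel of the yellow bolt along the bin's -y, m: near 0 it lies over the tail of the paddle and locks it; from about 0.020 on the paddle is free. Turning the knob to its stop pushes it to about 0.028, and it stays there when the knob returns.
- paddle_pad (a point): Centre of the top face of the red pad (46 mm along the bin's x by 54 mm along y, 10 mm thick) at the paddle's front end, left of the knob, 72 mm in front of the bin's front face, 191 mm above the table at rest. It swings down about an axis parallel to the bin's y, 87 mm further back and 5 mm lower. With the flap half open it is about 22 mm lower (pressed nearer the bin, less travel is needed).
- paddle (a joint): Angle of the paddle, rad: 0 at rest (level), grows as its pad is pressed down, stop at 0.5. Springs and the flap press it up: about 4 N at the pad at the start, 9 N at half travel, 12 N at the stop; it rises again if let go. While locked it gives only 1 to 4 mm.
- flap (a joint): Angle of the flap, rad: 0 closed and level, 1.5 wide open; 0.785 is half open (45 degrees). Linked to the paddle: it turns up 3 times as far as the paddle turns down. Hinged along the back of the bin; the flap is 104 mm by 205 mm.
- flap_edge (a point): Middle of the flap's front edge, top side.
- reamer: Bystander: wooden citrus reamer lying down, 150 mm long, 50 mm thick; origin under its middle, x axis along it to the head.
- bowl: Bystander: terracotta bowl, 144 mm across, 65 mm high; origin under its centre.
- cup: Bystander: steel measuring cup, 74 mm across, 65 mm high, with a stick handle 48 mm long to its +y at the rim; origin under its centre.
- carafe: Bystander: empty glass carafe, 94 mm across, 190 mm high; origin under its centre.
- mill: Bystander: dark wooden pepper mill, 54 mm across, 160 mm high; origin under its centre.
- jar: Bystander: jar with a lid, 72 mm across, 90 mm high; origin under its centre.

How it is judged:
On the way, in this order (a step that is already met when the one before it is completed fails the run):
1. the knob is turned clockwise to its stop (0.9 rad or more) and the bolt is drawn (value of joint knob above 0.9 rad and value of joint bolt above 0.02 m), for 0.1 s.
2. the knob is let go and has sprung home (below 0.12 rad) (value of joint knob below 0.12 rad and contact force between the fingers and knob below 0.2 N), for 0.2 s.
At the end, for the whole second after the job is handed in: The gripper still presses the paddle (more than 2 N), the flap stands still at 0.785 rad within 0.2 rad, touched by nothing, the knob is home (below 0.12 rad) and the bolt is drawn (more than 18 mm) (value of joint flap between 0.585 and 0.985 rad and velocity of joint flap between -0.15 and 0.15 rad/s and contact force between the fingers and paddle above 2 N and contact force between anything else and flap below 0.5 N and value of joint knob below 0.12 rad and value of joint bolt above 0.018 m); the arm keeps its last pose, push and grip.
It fails at once if the flap is touched by the robot (contact force between any of the fingers, the arm and flap above 1 N).
It fails at once if another kitchen thing is shifted by more than 30 mm or tipped over (distance of any of reamer, bowl, cup, carafe, mill, jar from where it was at the start of the episode above 0.03 m or angle between any of reamer, bowl, cup, carafe, mill, jar's own z axis and vertical above 0.5 rad).
It also fails if it takes over 54 s, if anything falls off the work surface, if the arm or the gripper's body presses on something with over 40 N, if the wrist force passes 120 N, or if a joint passes its speed limit or range.

### The arm

A 7-joint arm with a two-finger parallel gripper is mounted at the origin on the work surface. World frame = base frame: x ahead of the robot, y to its left, z up, the work surface at z = 0. Lengths are in m, angles in rad, forces in N, time in s.
With the tool pointing down it reaches from about 0.4 to 0.85 m from the base axis. Payload 10.4 kg.
Tool frame: the origin (TCP) lies at the very end of the fingers, on their centre line; the grasp point (between the pads) lies 19 mm behind it (manip.grip_depth is the distance from the TCP to the grasp point, in m); z points along the fingers, x is the direction in which the jaws open and shut, and the axes are right-handed (so a half turn about z gives the same grasp; the last joint's range is limited). The gripper opens to 85 mm and grips with 20 to 120 N. Pads are 22 mm wide; open, the fingers measure 114 mm over their backs; the gripper's body (76 mm by 85 mm) begins 54 mm behind the grasp point. The pads swing forward as they close: fully open they stand 13 mm farther back than shut.
Start: joints at [1.199, 0.332, -0.065, 1.46, 0.022, 1.35, -0.088], TCP at [0.214, -0.587, 0.231] pointing down, gripper open.
Joint ranges: [-2.6, 2.6], [-0.5, 2.12], [-1.47, 1.34], [0.16, 2.42], [-1.27, 4.41], [0.06, 2.06], [-2.6, 2.6]. Speed limits (rad/s): [2.22, 2.22, 2.79, 2.79, 3.14, 3.14, 3.14].

### API

Orientations are given as a unit quaternion [x, y, z, w].
In Python, from workcell import manip, cams gives the robot as it stands. The module is installed in compiled form; this text tells all that it offers.
- The arm moves only by the tool move_arm, never from a script. Its arguments are lists of equal length, an entry for each row: "claw": the opening, from 0 (shut) to 1 (fully open); "dp": the shift along the tool's x, y, z as a fraction of full scale, a list of three; "turn": the turn, a rotation vector about the tool's x, y, z as a fraction of full scale, a list of three. A call has 1 to 8 rows; each row shifts and turns the commanded pose from where the row before left it, along the tool's axes as they then stand; what a row does not reach is not made up. Full scale, the value 1, is 200 mm for a shift and 45 degrees for a turn. A row lasts 1/12 s, in which the tool goes at most 41.7 mm and 7.16 degrees, less where a joint would pass 70% of its speed; a pose out of reach is approached as far as the arm can. A call with a number of a shift or a turn outside -1 to 1 is refused whole. A call with a gripper value outside its range is refused whole. The fingers move at their own pace and stop on an object; "grip_force" is the grip in N (left out, the last holds). Time passes only in rows, so rows that do not move let the fingers close. It gives the time, the measured TCP pose, the force and the opening at its end, in the units of the state.
- manip.get_obs(): the state, without advancing time (a new reading comes with each control period).
- cams.camera(name): name is "side" or "top" or "wrist"; returns the picture (384x512x3 uint8, red, green, blue); there is no depth.
- cams.camera_info(name): a dict with "fx", "fy", "cx", "cy" (pixels), "dist" ([k1, k2, p1, p2, k3] as OpenCV has them; the pictures are not rectified), "pose" (4x4, takes a point from camera to world coordinates); the wrist camera has in their place "tool_from_camera" (4x4, takes a point from camera to tool coordinates, whose origin is the TCP and whose axes are the tool frame's). Camera axes: x right, y down, z forward; pixel columns grow to the right and rows downward; lengths in m; the calibration is good to about 2 mm. A picture is of the moment at which its call begins: read the wrist's pose just before it. camera_info takes no time and is no camera call.
- manip.hand_in(): hands the job in, once; it reports no verdict.
The state is a dict: "clock": time; "joint_pos": joint angles; "joint_velocities": joint speeds; "tau": joint torques, N m; "position": TCP position; "ee_rot": TCP orientation; "ft_force": force on the tool from outside, world axes, zero at the start; "torque": the same for the moment, N m; "grip_width": opening from 0.0 (shut) to 1.0 (fully open).
Only numpy, scipy, OpenCV 4.12 (cv2) and the standard library are available. Lean on these libraries where they do the work, as an engineer would, in place of code of your own. Each camera call takes 0.05 s, during which the arm holds its last target.

## Working session

There is one attempt and no reset: what is moved stays moved. The work goes in short steps, Python scripts to look and compute and a tool call to move; the robot and the scene stay as the last step left them, time stands still between calls to the robot, and variables do not carry over. Pictures are saved under pics/ and viewed, and the job is handed in when it is done.

Besides the shell and the picture viewer there is one more tool, called after "Emit:" as name(argument=value, ...), one argument or row to a line, values as JSON. move_arm: Moves the arm, as the interface text tells. Shift numbers are shares of 200 mm and turn numbers shares of 45 degrees, none past 1 either way. Its arguments: {"type":"object","properties":{"claw":{"type":"array","items":{"type":"number"}},"dp":{"type":"array","items":{"type":"array","items":{"type":"number"}}},"turn":{"type":"array","items":{"type":"array","items":{"type":"number"}}},"grip_force":{"type":"number"}},"required":["claw","dp","turn"]}

```bash
mkdir -p pics; python3 - <<'E'
from workcell import manip,cams
import cv2,numpy as np
print(manip.get_obs())
for n in ["side","top","wrist"]:
    im=cams.camera(n); cv2.imwrite(f"pics/{n}0.png",im[:,:,::-1])
    i=cams.camera_info(n); print(n,{k:np.round(np.array(v),4).tolist() for k,v in i.items()})
E
```

```text
{'clock': 0.0, 'joint_pos': array([ 1.19940401,  0.33288163, -0.06469935,  1.4609825 ,  0.02157106,
        1.34989334, -0.08851242]), 'joint_velocities': array([ 6.79042122e-04,  1.74021682e-03, -4.46142468e-04, -1.67881082e-04,
       -6.52544747e-04, -5.79905564e-05,  1.24432531e-04]), 'tau': array([-1.17652944e-03, -6.25441074e+01,  4.83837223e-02, -3.91604984e+01,
        1.61390734e-02,  9.88706772e-03,  9.76275572e-06]), 'position': array([ 0.21347014, -0.58699569,  0.23049016]), 'ee_rot': array([ 8.19074074e-01, -5.73687303e-01, -6.13967596e-04, -4.04712933e-04]), 'ft_force': array([ 0.52186623, -0.62696645, -0.15935172]), 'torque': array([0.00962151, 0.00230351, 0.00222406]), 'grip_width': 0.9976808590656776}
side {'fx': 415.2551, 'fy': 415.2551, 'cx': 263.698, 'cy': 185.1449, 'dist': [0.001, 0.0, 0.0, 0.0, 0.0], 'pose': [[0.9795, -0.1665, 0.1131, 0.4169], [-0.2007, -0.7623, 0.6154, -0.724], [-0.0162, -0.6255, -0.7801, 1.0846], [0.0, 0.0, 0.0, 1.0]]}
top {'fx': 458.9584, 'fy': 458.9584, 'cx': 250.7778, 'cy': 190.4524, 'dist': [-0.0998, 0.0, 0.0, 0.0, 0.0], 'pose': [[0.0136, -0.9954, 0.0948, 0.4057], [-0.9999, -0.0142, -0.0056, 0.0222], [0.0069, -0.0947, -0.9955, 1.56], [0.0, 0.0, 0.0, 1.0]]}
wrist {'fx': 271.5924, 'fy': 271.5924, 'cx': 256.1102, 'cy': 185.9056, 'dist': [-0.0505, 0.0, 0.0, 0.0, 0.0], 'tool_from_camera': [[1.0, -0.0005, 0.0003, -0.0011], [0.0004, 0.9466, 0.3223, -0.0815], [-0.0005, -0.3223, 0.9466, -0.1433], [0.0, 0.0, 0.0, 1.0]]}
```

View pics/side0.png

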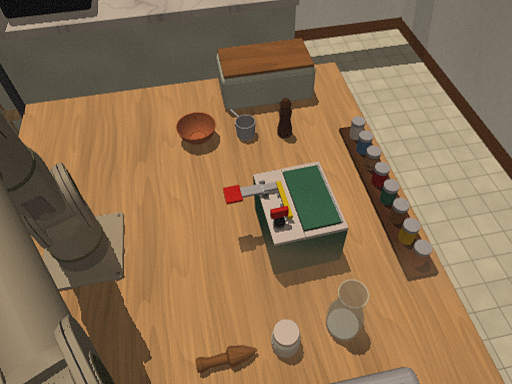

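View pics/top0.png

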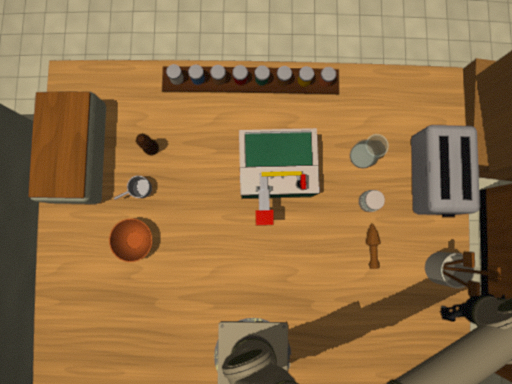

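View pics/wrist0.png

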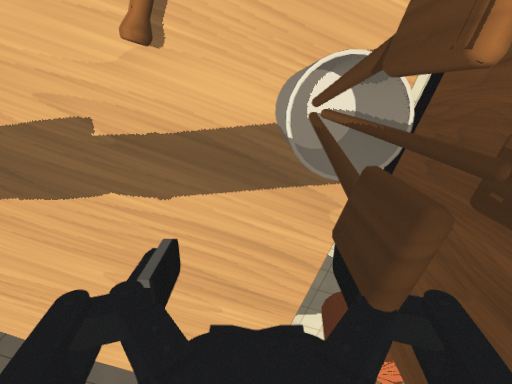

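The side view shows the bin at about (300,210), with the pad at (233,194) and the knob at (279,212). In the top view the pad is at (264,217) and the knob at (303,181). I'll measure both next.

```bash
cat > h.py <<'E'
import cv2,numpy as np
from workcell import manip,cams
from scipy.spatial.transform import Rotation as R
def T(n,obs=None):
    i=cams.camera_info(n)
    if n!="wrist": return np.array(i["pose"])
    M=np.eye(4);M[:3,:3]=R.from_quat(obs["ee_rot"]).as_matrix();M[:3,3]=obs["position"]
    return M@np.array(i["tool_from_camera"])
def ray(n,uv,M):
    i=cams.camera_info(n);K=np.array([[i["fx"],0,i["cx"]],[0,i["fy"],i["cy"]],[0,0,1.]])
    p=cv2.undistortPoints(np.array([[uv]],float),K,np.array(i["dist"],float))[0,0]
    d=M[:3,:3]@np.array([p[0],p[1],1]);return M[:3,3],d/np.linalg.norm(d)
def plane(n,uv,z,M):
    o,d=ray(n,uv,M);return o+d*(z-o[2])/d[2]
def tri(rs):
    A=np.zeros((3,3));b=np.zeros(3)
    for o,d in rs:
        P=np.eye(3)-np.outer(d,d);A+=P;b+=P@o
    x=np.linalg.solve(A,b);return x,[np.linalg.norm((np.eye(3)-np.outer(d,d))@(x-o)) for o,d in rs]
def comps(im,f,mina=20):
    hsv=cv2.cvtColor(im,cv2.COLOR_RGB2HSV)
    m=f(hsv).astype(np.uint8);n,l,s,c=cv2.connectedComponentsWithStats(m)
    return [(s[k],c[k],l==k) for k in range(1,n) if s[k][4]>=mina]
red=lambda h:((h[...,0]<5)|(h[...,0]>174))&(h[...,1]>190)&(h[...,2]>80)
green=lambda h:(abs(h[...,0].astype(int)-77)<12)&(h[...,1]>120)
white=lambda h:(h[...,1]<40)&(h[...,2]>150)
yel=lambda h:(abs(h[...,0].astype(int)-28)<4)&(h[...,1]>200)
E
python3 - <<'E'
from h import *
for n in ["side","top"]:
    im=cv2.imread(f"pics/{n}0.png")[:,:,::-1].copy()
    for nm,f in [("red",red),("green",green),("yel",yel)]:
        for s,c,m in comps(im,f):
            r=cv2.minAreaRect(np.argwhere(m)[:,::-1].astype(np.float32))
            print(n,nm,s,c.round(1),np.round(cv2.boxPoints(r),1).tolist())
    x0,y0=(210,150) if n=="side" else (225,115)
    c=im[y0:y0+120,x0:x0+150]; cv2.imwrite(f"pics/{n}0z.png",cv2.resize(c,None,fx=5,fy=5,interpolation=cv2.INTER_NEAREST)[:,:,::-1])
E
```

```text
side red [223 185  20  18 251] [232.3 193.8] [[222.8000030517578, 187.89999389648438], [239.0, 184.3000030517578], [242.3000030517578, 199.5], [226.10000610351562, 203.10000610351562]]
side red [271 207  17  11 115] [278.8 211.5] [[270.20001220703125, 209.39999389648438], [286.70001220703125, 205.6999969482422], [288.6000061035156, 214.39999389648438], [272.1000061035156, 218.10000610351562]]
top red [300 175   6  14  68] [302.7 182. ] [[300.0, 175.0], [305.0, 175.0], [305.0, 188.0], [300.0, 188.0]]
top red [256 210  18  15 227] [264.4 217.1] [[255.3000030517578, 211.10000610351562], [272.3999938964844, 209.6999969482422], [273.3999938964844, 223.39999389648438], [256.3999938964844, 224.6999969482422]]
top green [256  80  11   5  23] [260.7  82. ] [[255.60000610351562, 83.4000015258789], [256.0, 79.9000015258789], [266.0, 81.0], [265.6000061035156, 84.5]]
top green [ 246  134   66   32 2005] [278.3 149.4] [[246.0, 134.0], [311.0, 134.0], [311.0, 165.0], [246.0, 165.0]]
top green [271 194  43   3  57] [291.1 195.1] [[271.0, 195.0], [313.0, 193.6999969482422], [313.0, 195.10000610351562], [271.0, 196.39999389648438]]
top yel [262 172  10   4  25] [267.  173.8] [[262.0, 172.0], [271.0, 172.0], [271.0, 175.0], [262.0, 175.0]]
top yel [273 172  15   4  30] [280.1 172.9] [[273.0, 172.0], [287.0, 172.0], [287.0, 175.0], [273.0, 175.0]]
```

```bash
ls pics
```

```text
side0.png
side0z.png
top0.png
top0z.png
wrist0.png
```

View pics/side0z.png

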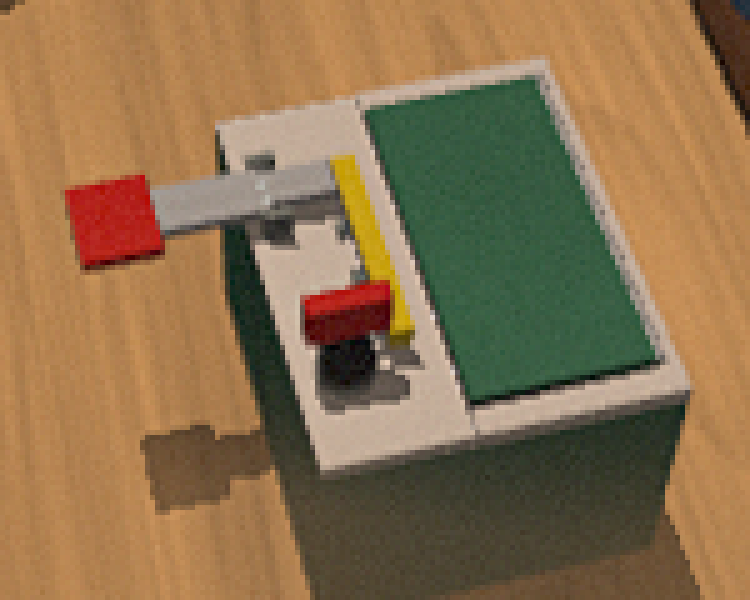

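View pics/top0z.png

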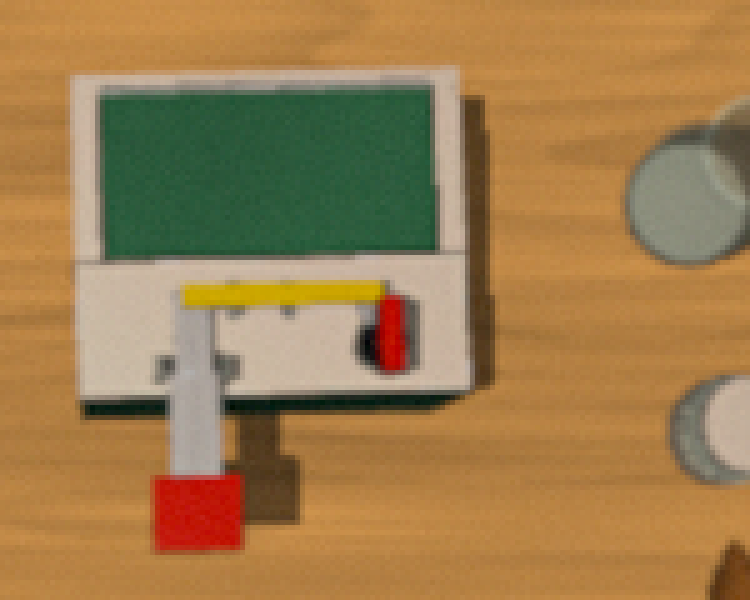

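```bash
python3 - <<'E'
from h import *
for nm,a,b in [("pad",(232.5,193.5),(264.9,217.5)),("knobtop",(279,210.5),(303,182))]:
    x,e=tri([ray("side",a,T("side")),ray("top",b,T("top"))]);print(nm,x.round(4),np.round(e,4))
tp=T("top")
for nm,u in [("flapTL",(246,134)),("TR",(311.5,133.5)),("BR",(312,165)),("BL",(245.5,166))]: print(nm,plane("top",u,.17,tp).round(4))
for nm,u in [("TL",(240,129)),("TR",(316.5,129)),("BR",(317.5,191.5)),("BL",(241,194.5))]: print("deck",nm,plane("top",u,.17,tp).round(4))
E
```

```text
pad [ 0.4567 -0.0288  0.1901] [0.0011 0.0011]
knobtop [ 0.5607 -0.1378  0.2295] [0.0014 0.0014]
flapTL [0.7126 0.0314 0.17  ]
TR [ 0.7176 -0.1711  0.17  ]
BR [ 0.6191 -0.1725  0.17  ]
BL [0.6129 0.0314 0.17  ]
deck TL [0.7281 0.0501 0.17  ]
deck TR [ 0.7321 -0.1866  0.17  ]
deck BR [ 0.5377 -0.1893  0.17  ]
deck BL [0.5252 0.0438 0.17  ]
```

The pad top triangulates to about (0.457, -0.029, 0.190) and the knob top to about (0.561, -0.138, 0.23). The bin's yaw is about 1.8°. First I'll move clear of the utensil crock.

Emit:
move_arm(
  claw=[1, 1, 1],
  dp=[
    [-0.1, 0, -0.15],
    [-0.15, 0, -0.15],
    [-0.15, 0, -0.15],
  ],
  turn=[
    [0, 0, 0],
    [0, 0, 0],
    [0, 0, 0],
  ],
)

```text
clock: 0.4
position: [0.1862, -0.512, 0.3202]
ee_rot: [0.819, -0.574, -0.001, -0.001]
ft_force: [0.2, -0.7, 0.7]
grip_width: 0.998
```

```bash
cat > plan.py <<'E'
from h import *
import json
def plan(p,yaw,n,dn=3):
    o=manip.get_obs();P=o["position"];Rm=R.from_quat(o["ee_rot"]).as_matrix()
    y0=np.degrees(np.arctan2(Rm[1,0],Rm[0,0]));d=yaw-y0
    print("cur",P.round(4),"yaw",round(y0,2),"tilt",np.degrees(np.arccos(-Rm[2,2])).round(2),"dyaw",round(d,2),"F",o["ft_force"].round(2),"j",o["joint_pos"].round(2),"t",o["clock"],"w",round(o["grip_width"],3))
    t=-round(d/45/n,3);Y=y0;cur=P.copy();rows=[]
    for k in range(n):
        tgt=P+(np.array(p)-P)*(k+1)/n
        c,s=np.cos(np.radians(Y)),np.sin(np.radians(Y))
        B=np.array([[c,s,0],[s,-c,0],[0,0,-1]])
        q=np.round(B.T@(tgt-cur)/.2,dn);rows.append(q.tolist());cur=cur+B@q*.2;Y+=-t*45
    for i in range(0,n,8): print(json.dumps(rows[i:i+8]))
    print("turn",t,"end",cur.round(4),Y)
E
python3 - <<'E'
from plan import *
plan([.54,-.14,.33],91.8,24)
E
```

```text
cur [ 0.1862 -0.512   0.3202] yaw -70.01 tilt 0.12 dyaw 161.81 F [ 0.23 -0.66  0.7 ] j [ 1.2   0.13 -0.07  1.53  0.01  1.49 -0.09] t 0.4 w 0.998
[[-0.048, -0.096, -0.002], [-0.036, -0.1, -0.002], [-0.024, -0.105, -0.002], [-0.011, -0.106, -0.002], [0.001, -0.107, -0.002], [0.013, -0.106, -0.002], [0.026, -0.104, -0.002], [0.038, -0.1, -0.002]]
[[0.05, -0.095, -0.002], [0.06, -0.088, -0.002], [0.07, -0.081, -0.002], [0.079, -0.071, -0.002], [0.087, -0.063, -0.003], [0.094, -0.051, -0.002], [0.099, -0.04, -0.002], [0.103, -0.028, -0.002]]
[[0.106, -0.016, -0.002], [0.107, -0.003, -0.002], [0.107, 0.01, -0.002], [0.104, 0.022, -0.002], [0.102, 0.034, -0.002], [0.097, 0.045, -0.002], [0.09, 0.057, -0.002], [0.084, 0.067, -0.002]]
turn -0.15 end [ 0.54   -0.1399  0.33  ] 91.98514988405144
```

Emit:
move_arm(
  claw=[1, 1, 1, 1, 1, 1, 1, 1],
  dp=[
    [-0.05, -0.1, 0],
    [-0.035, -0.1, 0],
    [-0.025, -0.105, 0],
    [-0.01, -0.105, 0],
    [0, -0.105, 0],
    [0.015, -0.105, 0],
    [0.025, -0.105, 0],
    [0.04, -0.1, 0],
  ],
  turn=[
    [0, 0, -0.15],
    [0, 0, -0.15],
    [0, 0, -0.15],
    [0, 0, -0.15],
    [0, 0, -0.15],
    [0, 0, -0.15],
    [0, 0, -0.15],
    [0, 0, -0.15],
  ],
)

```text
clock: 1.07
position: [0.3057, -0.3883, 0.3201]
ee_rot: [0.991, -0.136, -0.0, -0.0]
ft_force: [1.3, -0.5, -0.4]
grip_width: 0.999
```

Emit:
move_arm(
  claw=[1, 1, 1, 1, 1, 1, 1, 1],
  dp=[
    [0.05, -0.095, 0],
    [0.06, -0.09, 0],
    [0.07, -0.08, 0],
    [0.08, -0.07, 0],
    [0.085, -0.065, 0],
    [0.095, -0.05, 0],
    [0.1, -0.04, 0],
    [0.105, -0.03, 0],
  ],
  turn=[
    [0, 0, -0.15],
    [0, 0, -0.15],
    [0, 0, -0.15],
    [0, 0, -0.15],
    [0, 0, -0.15],
    [0, 0, -0.15],
    [0, 0, -0.15],
    [0, 0, -0.15],
  ],
)

```text
clock: 1.73
position: [0.4239, -0.2636, 0.3201]
ee_rot: [0.945, 0.328, -0.0, -0.0]
ft_force: [-0.0, -0.0, 0.4]
grip_width: 1.001
```

Emit:
move_arm(
  claw=[1, 1, 1, 1, 1, 1, 1, 1],
  dp=[
    [0.105, -0.015, 0],
    [0.105, -0.005, 0],
    [0.105, 0.01, 0],
    [0.105, 0.02, 0],
    [0.1, 0.035, 0],
    [0.095, 0.045, 0],
    [0.09, 0.055, 0],
    [0.085, 0.065, 0],
  ],
  turn=[
    [0, 0, -0.15],
    [0, 0, -0.15],
    [0, 0, -0.15],
    [0, 0, -0.15],
    [0, 0, -0.15],
    [0, 0, -0.15],
    [0, 0, -0.15],
    [0, 0, -0.15],
  ],
)

```text
clock: 2.4
position: [0.54, -0.1403, 0.32]
ee_rot: [0.693, 0.721, -0.0, -0.0]
ft_force: [1.0, 0.1, -1.1]
grip_width: 1.002
```

```bash
python3 - <<'E'
from plan import *
plan([.54,-.14,.33],91.8,2)
o=manip.get_obs(); im=cams.camera("wrist"); cv2.imwrite("pics/w1.png",im[:,:,::-1])
np.savez("w1.npz",M=T("wrist",o))
for nm,f in [("red",red),("yel",yel)]:
    for s,c,m in comps(im,f):
        r=cv2.minAreaRect(np.argwhere(m)[:,::-1].astype(np.float32)); print(nm,s,c.round(1),np.round(cv2.boxPoints(r),1).tolist())
E
```

```text
cur [ 0.54   -0.1403  0.32  ] yaw 92.3 tilt 0.02 dyaw -0.5 F [ 1.03  0.09 -1.13] j [ 0.7   0.2  -0.62  1.47  0.12  1.51  1.7 ] t 2.4 w 1.002
[[0.001, 0.0, -0.025], [0.001, 0.0, -0.025]]
turn 0.006 end [ 0.54   -0.1399  0.33  ] 91.76387467566845
red [ 346   77   60   49 2592] [375.  100.8] [[345.6000061035156, 124.0], [347.20001220703125, 76.19999694824219], [405.20001220703125, 78.0], [403.6000061035156, 125.80000305175781]]
red [251 184  15  54 737] [258.  210.5] [[251.0, 184.0], [265.0, 184.0], [265.0, 237.0], [251.0, 237.0]]
yel [267 221 101  10 607] [313.4 225.9] [[267.0, 221.0], [367.0, 221.0], [367.0, 230.0], [267.0, 230.0]]
```

View pics/w1.png

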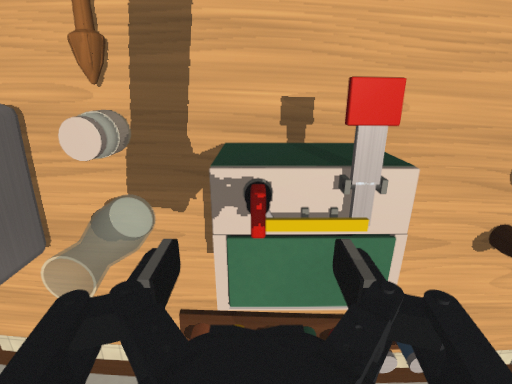

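The wrist view shows the knob bar at about (258,210) and the pad at (375,101). I'll zoom in to separate the bar's top face from its front face.

```bash
python3 - <<'E'
from h import *
im=cv2.imread("pics/w1.png"); c=im[160:250,210:300]
cv2.imwrite("pics/w1z.png",cv2.resize(c,None,fx=6,fy=6,interpolation=cv2.INTER_NEAREST))
print(im[178:242:2,258,::-1].tolist())
M=np.load("w1.npz")["M"]
for z in (.17,.2375,.19,.238): pass
print("pad",plane("wrist",(375.3,101),.19,M).round(4), tri([ray("wrist",(375.3,101),M),ray("side",(232.5,193.5),T("side")),ray("top",(264.9,217.5),T("top"))]))
for u in [(251,237),(265,237),(251,199),(265,199),(267,221),(367,221),(228,308),(389,308),(213,233),(413,233)]: print(u,plane("wrist",u,.238,M).round(4),plane("wrist",u,.17,M).round(4))
E
```

```text
[[112, 104, 93], [66, 65, 60], [19, 18, 21], [78, 24, 20], [96, 20, 18], [99, 17, 17], [94, 16, 10], [113, 20, 14], [176, 27, 21], [196, 28, 22], [106, 23, 21], [106, 21, 19], [105, 21, 19], [105, 20, 15], [201, 29, 21], [201, 30, 20], [104, 17, 18], [106, 19, 21], [106, 20, 17], [106, 20, 18], [107, 27, 24], [105, 20, 17], [104, 16, 14], [153, 26, 18], [185, 30, 19], [200, 30, 19], [199, 30, 18], [199, 28, 18], [199, 29, 22], [199, 29, 16], [108, 82, 59], [60, 105, 77]]
pad [ 0.4563 -0.027   0.19  ] (array([ 0.45655844, -0.02842416,  0.19066115]), [np.float64(0.00108093888335259), np.float64(0.0014087136085613337), np.float64(0.001006282271797879)])
(251, 237) [ 0.5826 -0.1429  0.238 ] [ 0.6209 -0.1429  0.17  ]
(265, 237) [ 0.5821 -0.1298  0.238 ] [ 0.6202 -0.1258  0.17  ]
(251, 199) [ 0.5444 -0.1442  0.238 ] [ 0.5712 -0.1446  0.17  ]
(265, 199) [ 0.5439 -0.1317  0.238 ] [ 0.5705 -0.1283  0.17  ]
(267, 221) [ 0.5655 -0.1288  0.238 ] [ 0.5986 -0.1245  0.17  ]
(367, 221) [ 0.562  -0.0363  0.238 ] [ 0.5941 -0.0041  0.17  ]
(228, 308) [ 0.6679 -0.1642  0.238 ] [ 0.7319 -0.1706  0.17  ]
(389, 308) [0.663  0.0063 0.238 ] [0.7256 0.0514 0.17  ]
(213, 233) [ 0.5799 -0.1785  0.238 ] [ 0.6174 -0.1892  0.17  ]
(413, 233) [0.5731 0.0106 0.238 ] [0.6085 0.0569 0.17  ]
```

View pics/w1z.png

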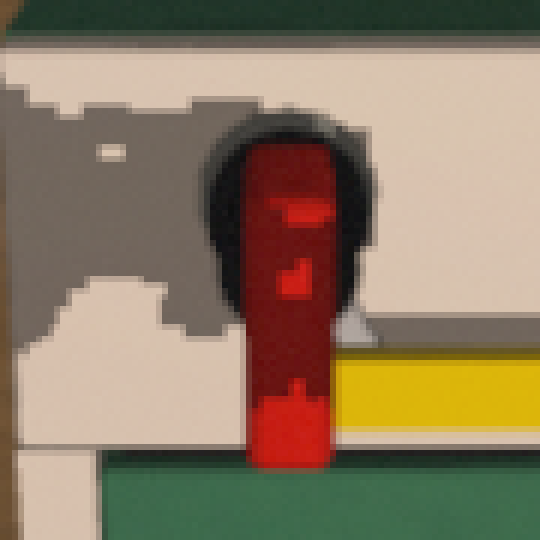

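```bash
python3 - <<'E'
from plan import *
M=np.load("w1.npz")["M"]
x,e=tri([ray("wrist",(258,237.5),M),ray("side",(288,207.2),T("side")),ray("top",(303.3,173.6),T("top"))]);print(x.round(4),np.round(e,4))
plan([.559,-.137,.208],91.8,5)
E
```

```text
[ 0.5842 -0.1371  0.236 ] [0.0008 0.0011 0.0011]
cur [ 0.5419 -0.1361  0.3198] yaw 93.08 tilt 0.13 dyaw -1.28 F [-1.33  3.91 -1.5 ] j [ 0.7   0.21 -0.62  1.47  0.12  1.51  1.7 ] t 2.45 w 1.004
[[-0.002, 0.017, 0.112], [-0.002, 0.017, 0.112], [-0.001, 0.017, 0.111], [-0.002, 0.017, 0.112], [-0.001, 0.017, 0.112]]
turn 0.006 end [ 0.559  -0.1369  0.208 ] 91.73316566040444
```

The back-top edge triangulates to z = 0.236, against 0.238 in the text. Knob centre is about (0.5595, -0.137). I'll descend and grip.

Emit:
move_arm(
  claw=[1, 1, 1, 1, 1, 1],
  dp=[
    [0, 0.02, 0.11],
    [0, 0.02, 0.11],
    [0, 0.015, 0.11],
    [0, 0.015, 0.11],
    [0, 0.015, 0.11],
    [0, 0, 0],
  ],
  turn=[
    [0, 0, 0.01],
    [0, 0, 0.01],
    [0, 0, 0.005],
    [0, 0, 0],
    [0, 0, 0],
    [0, 0, 0],
  ],
)

```text
clock: 2.95
position: [0.5545, -0.1405, 0.2057]
ee_rot: [0.702, 0.712, -0.002, -0.003]
ft_force: [0.1, 0.1, -0.3]
grip_width: 0.999
```

```bash
python3 - <<'E'
from plan import *
im=cams.camera("wrist"); cv2.imwrite("pics/w2.png",im[:,:,::-1])
plan([.559,-.137,.208],91.8,1)
E
```

```text
cur [ 0.5552 -0.1406  0.2083] yaw 90.84 tilt 0.24 dyaw 0.96 F [ 0.64 -1.1  -0.  ] j [ 0.68  0.29 -0.61  1.61  0.17  1.3   1.63] t 3.0 w 0.994
[[0.017, 0.019, 0.002]]
turn -0.021 end [ 0.5589 -0.1371  0.2079] 91.78474267264377
```

View pics/w2.png

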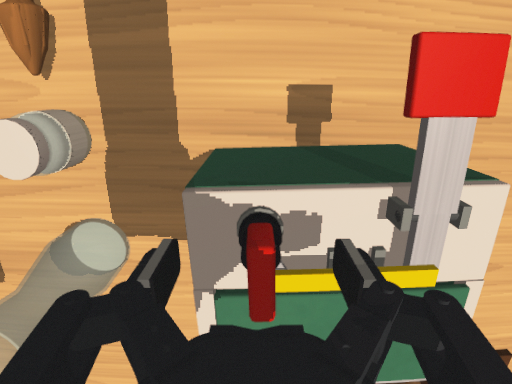

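The bar sits between the jaws at about (262,270). I'll trim the position and close.

Emit:
move_arm(
  claw=[1, 1, 0, 0, 0, 0, 0, 0],
  dp=[
    [0.017, 0.02, 0.002],
    [0, 0, 0],
    [0, 0, 0],
    [0, 0, 0],
    [0, 0, 0],
    [0, 0, 0],
    [0, 0, 0],
    [0, 0, 0],
  ],
  turn=[
    [0, 0, -0.02],
    [0, 0, 0],
    [0, 0, 0],
    [0, 0, 0],
    [0, 0, 0],
    [0, 0, 0],
    [0, 0, 0],
    [0, 0, 0],
  ],
  grip_force=40,
)

```text
clock: 3.67
position: [0.5607, -0.1377, 0.2106]
ee_rot: [0.696, 0.718, -0.0, 0.001]
ft_force: [-2.6, -5.1, 8.1]
grip_width: 0.156
```

Emit:
move_arm(
  claw=[0, 0, 0, 0, 0, 0],
  dp=[
    [0, 0, 0],
    [0, 0, 0],
    [0, 0, 0],
    [0, 0, 0],
    [0, 0, 0],
    [0, 0, 0],
  ],
  turn=[
    [0, 0, 0],
    [0, 0, 0],
    [0, 0, 0],
    [0, 0, 0],
    [0, 0, 0],
    [0, 0, 0],
  ],
)

```text
clock: 4.17
position: [0.5607, -0.1378, 0.2105]
ee_rot: [0.696, 0.718, -0.0, 0.001]
ft_force: [-1.3, -2.0, 6.3]
grip_width: 0.161
```

```bash
python3 - <<'E'
from plan import *
plan([.559,-.137,.208],91.8,1)
im=cams.camera("wrist"); cv2.imwrite("pics/w3.png",im[:,:,::-1])
E
```

```text
cur [ 0.5607 -0.1378  0.2105] yaw 91.73 tilt 0.08 dyaw 0.07 F [-1.35 -1.99  6.32] j [ 0.67  0.3  -0.61  1.6   0.18  1.3   1.63] t 4.1667 w 0.161
[[0.004, -0.008, 0.013]]
turn -0.002 end [ 0.559  -0.137   0.2079] 91.8178918137939
```

View pics/w3.png

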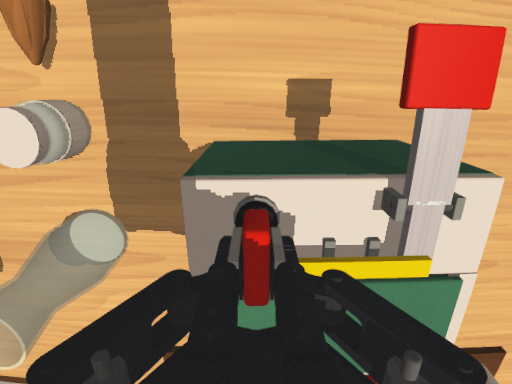

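The jaws hold the bar at opening 0.16 (about 14 mm). Now I'll turn it clockwise.

Emit:
move_arm(
  claw=[0, 0, 0, 0, 0, 0, 0, 0],
  dp=[
    [0, 0, 0],
    [0, 0, 0],
    [0, 0, 0],
    [0, 0, 0],
    [0, 0, 0],
    [0, 0, 0],
    [0, 0, 0],
    [0, 0, 0],
  ],
  turn=[
    [0, 0, 0.1],
    [0, 0, 0.1],
    [0, 0, 0.1],
    [0, 0, 0.1],
    [0, 0, 0.1],
    [0, 0, 0.1],
    [0, 0, 0.1],
    [0, 0, 0.1],
  ],
)

```text
clock: 4.88
position: [0.5611, -0.1365, 0.2106]
ee_rot: [0.885, 0.466, 0.001, 0.0]
ft_force: [1.1, 1.9, 4.8]
grip_width: 0.155
```

Emit:
move_arm(
  claw=[0, 0, 0, 0, 0, 0, 0, 0],
  dp=[
    [0, 0, 0],
    [0, 0, 0],
    [0, 0, 0],
    [0, 0, 0],
    [0, 0, 0],
    [0, 0, 0],
    [0, 0, 0],
    [0, 0, 0],
  ],
  turn=[
    [0, 0, 0.1],
    [0, 0, 0.1],
    [0, 0, 0.1],
    [0, 0, 0.1],
    [0, 0, 0.08],
    [0, 0, 0],
    [0, 0, 0],
    [0, 0, 0],
  ],
)

```text
clock: 5.55
position: [0.5616, -0.136, 0.2106]
ee_rot: [0.955, 0.296, 0.001, -0.0]
ft_force: [4.6, 4.0, 4.2]
grip_width: 0.154
```

```bash
python3 - <<'E'
from plan import *
plan([.559,-.137,.208],91.8,1); print(manip.get_obs()["torque"].round(3))
for n in ["wrist","side","top"]:
    im=cams.camera(n); cv2.imwrite(f"pics/{n}4.png",im[:,:,::-1])
    if n=="side": cv2.imwrite("pics/side4z.png",cv2.resize(im[150:270,210:360,::-1],None,fx=5,fy=5))
E
```

```text
cur [ 0.5616 -0.136   0.2106] yaw 34.39 tilt 0.16 dyaw 57.41 F [4.58 3.95 4.2 ] j [ 0.57  0.28 -0.48  1.6   0.13  1.29  0.66] t 5.55 w 0.154
[[-0.014, -0.003, 0.013]]
turn -1.276 end [ 0.5589 -0.1371  0.208 ] 91.81437845523185
[ 0.829 -0.984  0.261]
```

View pics/wrist4.png

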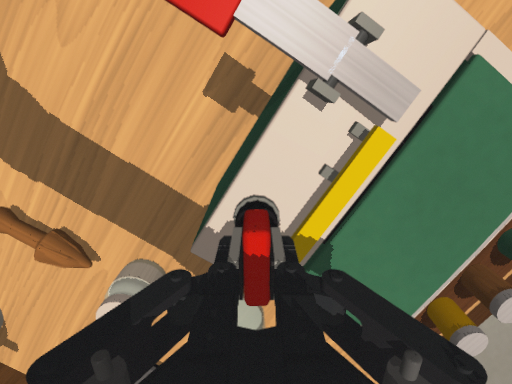

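View pics/side4z.png

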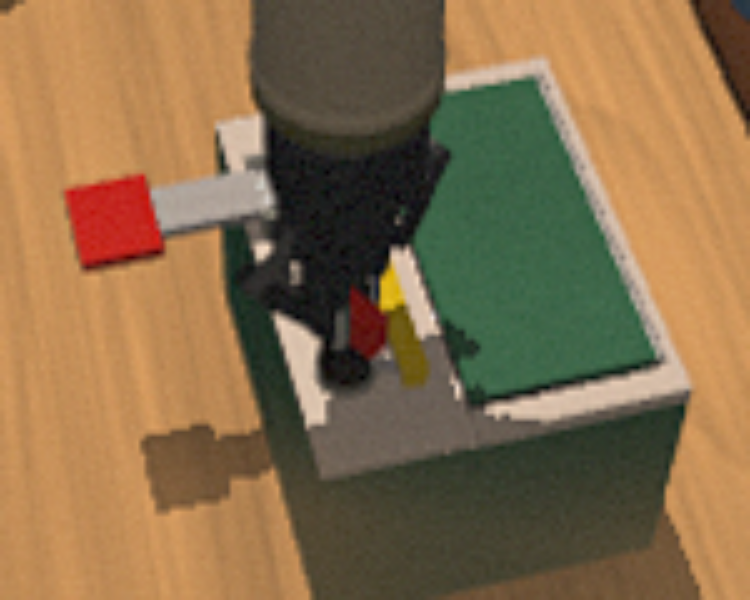

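The knob turned 57.3° to its stop, and the yellow bolt has slid clear of the paddle's tail. Now I'll release and lift.

Emit:
move_arm(
  claw=[1, 1, 1, 1, 1, 1, 1, 1],
  dp=[
    [0, 0, 0],
    [0, 0, 0],
    [0, 0, 0],
    [0, 0, 0],
    [0, 0, 0],
    [0, 0, 0],
    [0, 0, 0],
    [0, 0, 0],
  ],
  turn=[
    [0, 0, 0],
    [0, 0, 0],
    [0, 0, 0],
    [0, 0, 0],
    [0, 0, 0],
    [0, 0, 0],
    [0, 0, 0],
    [0, 0, 0],
  ],
)

```text
clock: 6.37
position: [0.5603, -0.1373, 0.2098]
ee_rot: [0.956, 0.294, -0.0, 0.0]
ft_force: [-0.2, -0.6, -0.4]
grip_width: 1.001
```

Emit:
move_arm(
  claw=[1, 1, 1, 1, 1, 1, 1, 1],
  dp=[
    [0, 0, 0],
    [0, 0, 0],
    [0, 0, -0.05],
    [0, 0, -0.1],
    [0, 0, -0.1],
    [0, 0, -0.1],
    [0, 0, -0.05],
    [0, 0, 0],
  ],
  turn=[
    [0, 0, 0],
    [0, 0, 0],
    [0, 0, 0],
    [0, 0, 0],
    [0, 0, 0],
    [0, 0, 0],
    [0, 0, 0],
    [0, 0, 0],
  ],
)

```text
clock: 7.03
position: [0.5615, -0.1372, 0.2928]
ee_rot: [0.956, 0.294, 0.002, 0.001]
ft_force: [1.8, 0.4, 1.4]
grip_width: 1.0
```

```bash
python3 - <<'E'
from plan import *
plan([.453,-.029,.25],91.8,9)
im=cams.camera("wrist"); cv2.imwrite("pics/w5.png",im[:,:,::-1])
E
```

```text
cur [ 0.5615 -0.1372  0.2928] yaw 34.16 tilt 0.25 dyaw 57.64 F [1.79 0.4  1.38] j [ 0.57  0.24 -0.49  1.48  0.11  1.45  0.68] t 7.0333 w 1.0
[[-0.016, -0.084, 0.024], [-0.007, -0.084, 0.024], [0.003, -0.085, 0.023], [0.012, -0.085, 0.024], [0.022, -0.082, 0.024], [0.03, -0.079, 0.024], [0.04, -0.076, 0.023], [0.047, -0.071, 0.024]]
[[0.055, -0.065, 0.024]]
turn -0.142 end [ 0.4529 -0.029   0.25  ] 91.67307400538418
```

View pics/w5.png

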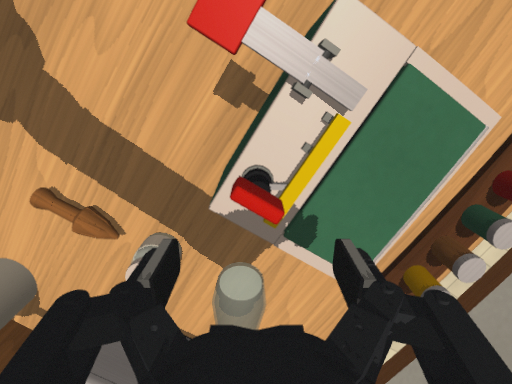

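The knob is home, with the bar again along the bin's x axis, and the bolt is clear of the tail. I'll close the jaws and move above the pad.

Emit:
move_arm(
  claw=[0, 0, 0, 0, 0, 0, 0, 0],
  dp=[
    [-0.018, -0.095, 0],
    [-0.007, -0.095, 0],
    [0.004, -0.095, 0],
    [0.015, -0.095, 0],
    [0.027, -0.093, 0],
    [0.038, -0.088, 0],
    [0.049, -0.082, 0],
    [0.058, -0.076, 0],
  ],
  turn=[
    [0, 0, -0.15],
    [0, 0, -0.16],
    [0, 0, -0.16],
    [0, 0, -0.16],
    [0, 0, -0.16],
    [0, 0, -0.16],
    [0, 0, -0.16],
    [0, 0, -0.16],
  ],
)

```text
clock: 7.75
position: [0.4491, -0.0298, 0.2883]
ee_rot: [0.699, 0.716, -0.001, -0.001]
ft_force: [-0.4, 0.8, 1.1]
grip_width: 0.001
```

Emit:
move_arm(
  claw=[0, 0, 0, 0],
  dp=[
    [0, 0, 0.1],
    [0, 0, 0.1],
    [0, 0, 0],
    [0, 0, 0],
  ],
  turn=[
    [0, 0, 0],
    [0, 0, 0],
    [0, 0, 0],
    [0, 0, 0],
  ],
)

```text
clock: 8.08
position: [0.4494, -0.0305, 0.2487]
ee_rot: [0.701, 0.713, -0.001, -0.001]
ft_force: [0.3, -0.4, -0.1]
grip_width: -0.0
```

```bash
python3 - <<'E'
from plan import *
o=manip.get_obs()
im=cams.camera("wrist"); cv2.imwrite("pics/w6.png",im[:,:,::-1])
for s,c,m in comps(im,red): print(s,c.round(1),plane("wrist",c,.19,T("wrist",o)).round(4))
plan([.457,-.028,.191],91.8,4)
E
```

```text
[ 226  185   68   54 3143] [260.8 208.8] [ 0.4528 -0.0261  0.19  ]
cur [ 0.4502 -0.0304  0.2498] yaw 91.03 tilt 0.06 dyaw 0.77 F [0.31 0.49 0.24] j [ 0.6  -0.04 -0.61  1.84 -0.02  1.34  1.59] t 8.1333 w 0.002
[[0.003, 0.009, 0.073], [0.003, 0.008, 0.074], [0.003, 0.009, 0.073], [0.002, 0.008, 0.074]]
turn -0.004 end [ 0.4569 -0.0281  0.191 ] 91.74996878389774
```

View pics/w6.png

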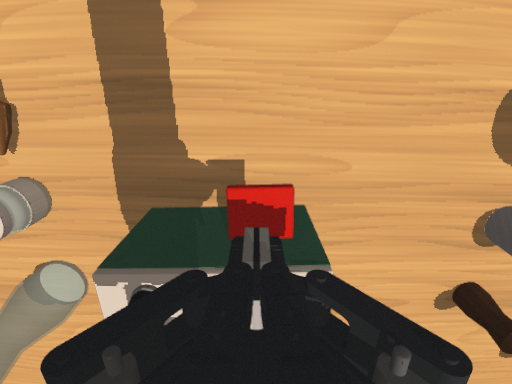

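The pad at (261,209) lies under the fingertips. I'll touch down and press gently.

Emit:
move_arm(
  claw=[0, 0, 0, 0, 0, 0, 0, 0],
  dp=[
    [0.005, 0.015, 0.1],
    [0.006, 0.015, 0.1],
    [0, 0, 0.05],
    [0, 0, 0.04],
    [0, 0, 0.03],
    [0, 0, 0.03],
    [0, 0, 0],
    [0, 0, 0],
  ],
  turn=[
    [0, 0, 0],
    [0, 0, 0],
    [0, 0, 0],
    [0, 0, 0],
    [0, 0, 0],
    [0, 0, 0],
    [0, 0, 0],
    [0, 0, 0],
  ],
)

```text
clock: 8.8
position: [0.4565, -0.0281, 0.1805]
ee_rot: [0.701, 0.714, 0.0, 0.0]
ft_force: [-3.6, 0.6, 4.6]
grip_width: -0.001
```

```bash
python3 - <<'E'
from plan import *
plan([.457,-.028,.171],91.8,1)
for n in ["side","top"]:
    im=cams.camera(n); 
    x0,y0=(210,150) if n=="side" else (225,115)
    c=im[y0:y0+120,x0:x0+150]; cv2.imwrite(f"pics/{n}7z.png",cv2.resize(c,None,fx=5,fy=5,interpolation=cv2.INTER_NEAREST)[:,:,::-1])
E
```

```text
cur [ 0.4565 -0.0281  0.1805] yaw 91.04 tilt 0.03 dyaw 0.76 F [-3.62  0.64  4.56] j [ 0.58  0.04 -0.63  1.92  0.02  1.19  1.54] t 8.8 w -0.001
[[0.0, 0.002, 0.047]]
turn -0.017 end [ 0.4569 -0.0281  0.1711] 91.80629251759036
```

View pics/side7z.png

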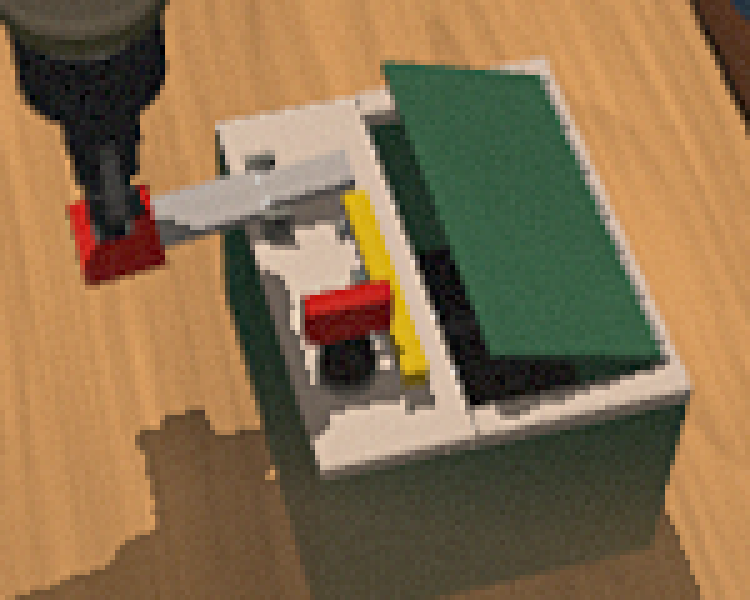

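View pics/top7z.png

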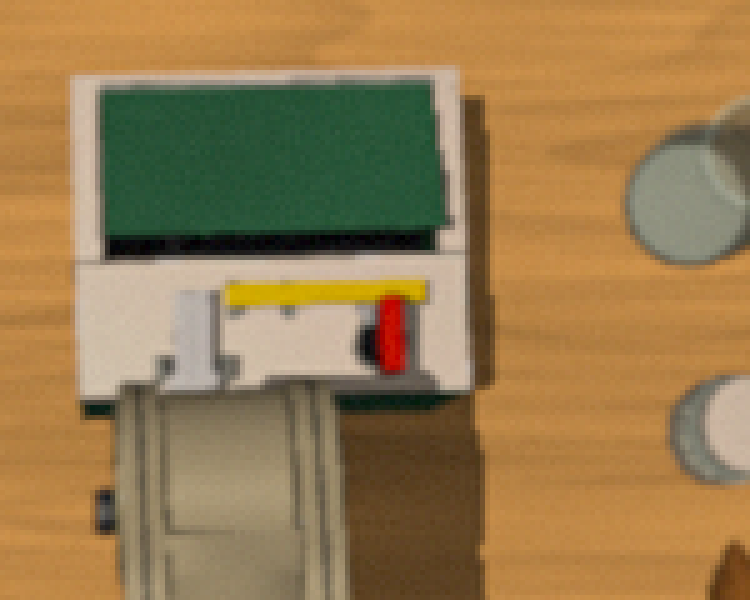

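The paddle is free: the flap has risen to about 25° and the knob is home. I'll press about 9 mm more.

Emit:
move_arm(
  claw=[0, 0, 0, 0, 0, 0],
  dp=[
    [0, 0, 0.015],
    [0, 0, 0.015],
    [0, 0, 0.015],
    [0, 0, 0],
    [0, 0, 0],
    [0, 0, 0],
  ],
  turn=[
    [0, 0, 0],
    [0, 0, 0],
    [0, 0, 0],
    [0, 0, 0],
    [0, 0, 0],
    [0, 0, 0],
  ],
)

```text
clock: 9.4
position: [0.4573, -0.0281, 0.1719]
ee_rot: [0.701, 0.714, 0.001, 0.001]
ft_force: [1.0, -0.1, 5.9]
grip_width: 0.002
```

```bash
python3 - <<'E'
from plan import *
plan([.457,-.028,.171],91.8,1)
for n in ["side","top"]:
    im=cams.camera(n); cv2.imwrite(f"pics/{n}8.png",im[:,:,::-1])
    x0,y0=(210,130) if n=="side" else (225,115)
    c=im[y0:y0+120,x0:x0+150]; cv2.imwrite(f"pics/{n}8z.png",cv2.resize(c,None,fx=5,fy=5,interpolation=cv2.INTER_NEAREST)[:,:,::-1])
E
```

```text
cur [ 0.4573 -0.0281  0.1719] yaw 91.04 tilt 0.15 dyaw 0.76 F [ 0.99 -0.08  5.87] j [ 0.58  0.04 -0.63  1.93  0.03  1.17  1.53] t 9.4 w 0.002
[[0.0, -0.002, 0.004]]
turn -0.017 end [ 0.4569 -0.0281  0.1711] 91.80610872372026
```

View pics/side8z.png

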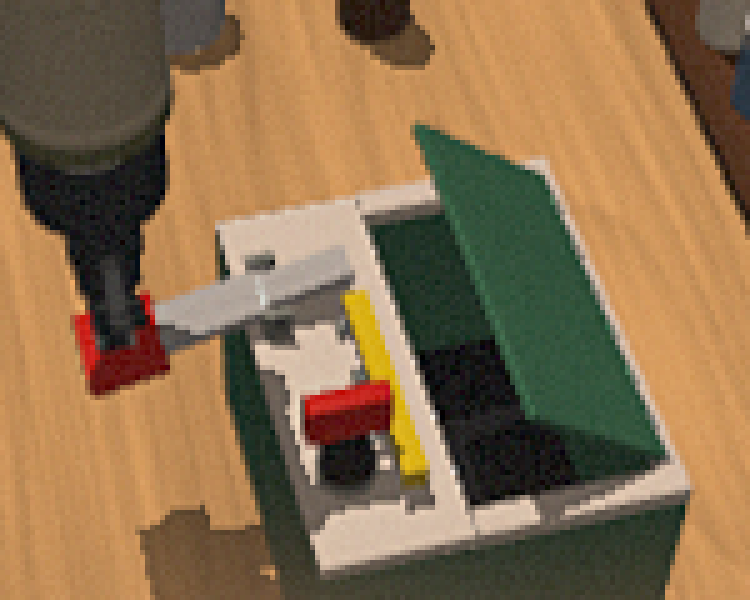

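View pics/top8z.png

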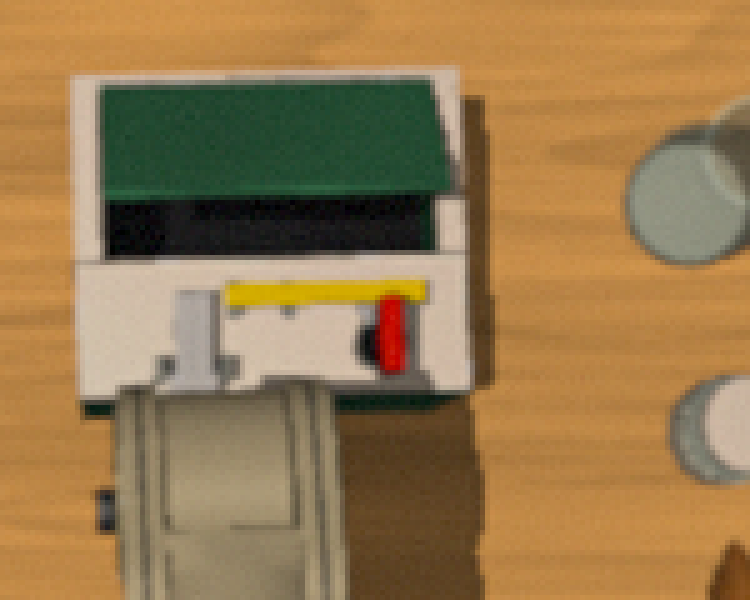

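```bash
python3 - <<'E'
from h import *
s,t=T("side"),T("top")
P={}
for nm,a,b in [("FR",(316.6,213.4),(315.6,153)),("FL",(293.2,155.2),(245.6,153.3)),("HL",(319,165),(245.4,132)),("HR",(343,221),(311.6,131.3))]:
    P[nm],e=tri([ray("side",a,s),ray("top",b,t)]);print(nm,P[nm].round(4),np.round(e,4))
v=(P["FR"]+P["FL"]-P["HL"]-P["HR"])/2;print(np.degrees(np.arctan2(v[2],-v[0])),np.linalg.norm(v), np.degrees(np.arcsin((P["FR"][2]+P["FL"][2]-.34)/2/.104)))
E
```

```text
FR [ 0.6463 -0.1735  0.2406] [0.0024 0.0024]
FL [0.6407 0.0312 0.2371] [0.0003 0.0003]
HL [0.7196 0.0331 0.1745] [0.0018 0.0018]
HR [ 0.7245 -0.1706  0.1782] [0.0018 0.0018]
38.502235904242355 0.10038147292355194 41.451057666608456
```

The flap measures about 39–41°. I'll press 2 mm more, then check that it holds still.

Emit:
move_arm(
  claw=[0, 0, 0, 0, 0, 0, 0, 0],
  dp=[
    [0, 0, 0.005],
    [0, 0, 0.005],
    [0, 0, 0],
    [0, 0, 0],
    [0, 0, 0],
    [0, 0, 0],
    [0, 0, 0],
    [0, 0, 0],
  ],
  turn=[
    [0, 0, 0],
    [0, 0, 0],
    [0, 0, 0],
    [0, 0, 0],
    [0, 0, 0],
    [0, 0, 0],
    [0, 0, 0],
    [0, 0, 0],
  ],
)

```text
clock: 10.17
position: [0.4576, -0.0281, 0.1701]
ee_rot: [0.701, 0.714, 0.001, 0.001]
ft_force: [1.0, -0.3, 6.2]
grip_width: 0.003
```

```bash
python3 - <<'E'
from plan import *
plan([.457,-.028,.171],91.8,1)
for n in ["side","top"]:
    im=cams.camera(n); cv2.imwrite(f"pics/{n}9.png",im[:,:,::-1])
    x0,y0=(210,130) if n=="side" else (225,115)
    c=im[y0:y0+120,x0:x0+150]; cv2.imwrite(f"pics/{n}9z.png",cv2.resize(c,None,fx=5,fy=5,interpolation=cv2.INTER_NEAREST)[:,:,::-1])
E
```

```text
cur [ 0.4576 -0.0281  0.1701] yaw 91.04 tilt 0.19 dyaw 0.76 F [ 1.   -0.32  6.16] j [ 0.58  0.05 -0.63  1.94  0.03  1.16  1.53] t 10.1667 w 0.003
[[0.0, -0.003, -0.004]]
turn -0.017 end [ 0.457  -0.0281  0.1709] 91.80712711071487
```

View pics/side9z.png

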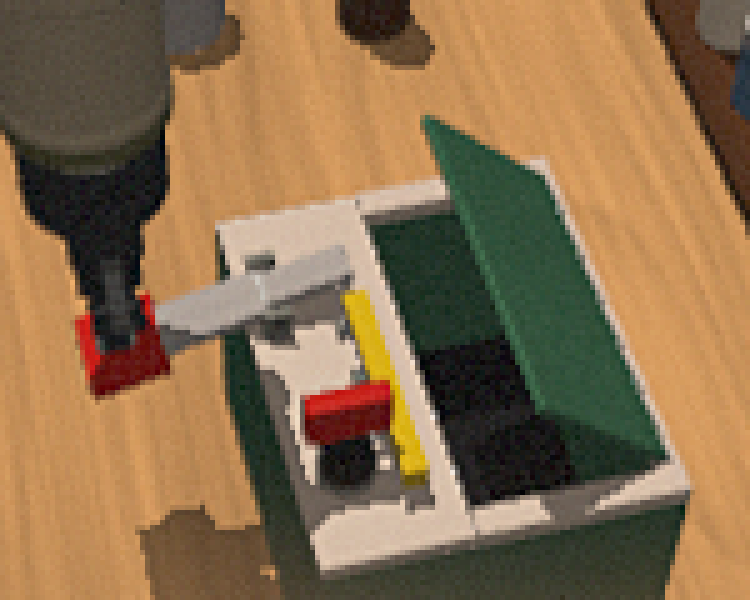

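View pics/top9z.png

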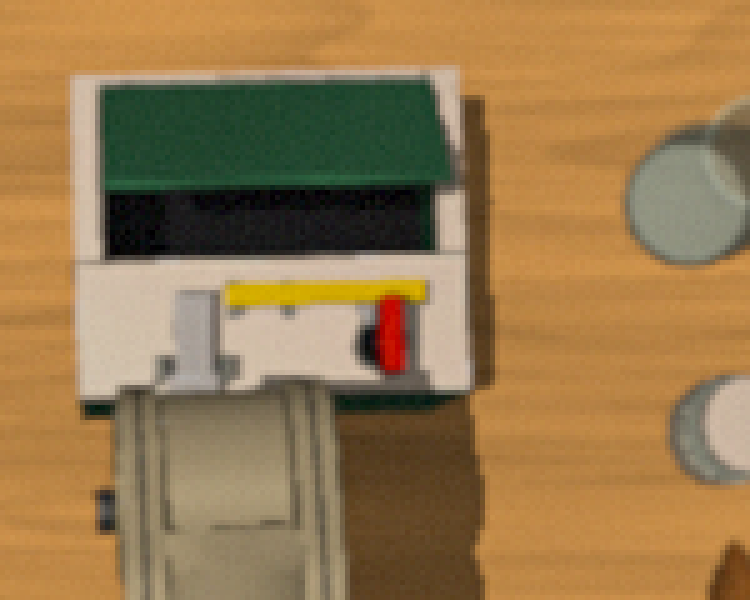

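The side view shows the flap's front corners at about (295,154) and (318,212). I'll compute the angle and check for drift.

```bash
python3 - <<'E'
from plan import *
s,t=T("side"),T("top")
P=[tri([ray("side",a,s),ray("top",b,t)])[0] for a,b in [((318,212),(315.6,151)),((294.9,153.6),(245.8,152)),((319,165),(245.4,132)),((343,221),(311.6,131.3))]]
v=(P[0]+P[1]-P[2]-P[3])/2;print(np.degrees(np.arctan2(v[2],-v[0])),np.linalg.norm(v),np.degrees(np.arcsin((P[0][2]+P[1][2]-.34)/2/.104)))
a=cv2.imread("pics/side9.png").astype(int)
im=cams.camera("side")[:,:,::-1].astype(int)
print("diff px",(abs(im-a).max(2)>40).sum())
plan([.457,-.028,.171],91.8,1)
E
```

```text
42.15211472203609 0.10062959320247788 45.270620093421286
diff px 3
cur [ 0.4576 -0.028   0.1701] yaw 91.04 tilt 0.19 dyaw 0.76 F [ 1.21 -0.24  6.05] j [ 0.58  0.05 -0.63  1.94  0.03  1.16  1.53] t 10.3167 w 0.001
[[0.0, -0.003, -0.005]]
turn -0.017 end [ 0.457  -0.0281  0.1711] 91.80799889330059
```

The flap stands at about 42–45° and is still. The push is 6 N, the knob is home and the bolt is drawn, so I'll hand in.

```bash
python3 -c "
from workcell import manip
print(manip.hand_in())"
```

```text
the job is handed in; nothing more can be done
None
```

The bin is unlocked, and the arm was holding the paddle down with the flap about half open when I handed in. No verdict came back. I gripped the knob and turned it clockwise 57.3° to its stop. I then let go and lifted away, and pressed the pad down with the closed fingertips.

- **Flap:** about 42° from the triangulated corners and about 45° from the height of its front edge. The two estimates disagree by about 3°, but both are well inside the allowed 33.5–56.4°. Two successive side pictures showed no movement.
- **Paddle:** the force sensor read about 6 N upward at the fingertips, less than the roughly 9 N your description gives for half travel but above the 2 N required.
- **Knob and bolt:** in the pictures the knob is back at rest and the bolt is drawn about 27 mm.
- **Other kitchen things:** I never came into contact with any as far as the pictures and forces showed, but I did not measure their positions again.
- **Time:** 10.3 s of the 54 s allowed.

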